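Swap charged and flat battery packs between chargers, work light and radio

TASK

The two battery packs standing in the chargers are charged; the packs in the work light and in the radio are flat. Swap them over: the charged large pack goes into the work light, the charged compact pack into the radio, and the two flat packs into the chargers, whichever way round (the cork pad is free for parking a pack on the way). Every pack ends pushed fully home and upright in its bay; do not drop or tip any pack over, nor knock over the mug of pens.

Things in the scene. Friction and masses are not known exactly. Their poses are not given: they have to be found in the camera images.
- charged_large_mid (a point): Charged large battery pack; starts in a charger; looks just like the flat large one. Black plastic, grey cover plate on top. Case 58 (x) x 92 (y) x 58 mm high; under it a plug-in stem 34 (x) x 48 (y) x 28 mm high, pointing down. Point: centre of the case, 29 mm from its top and underside, 57 mm above the stem's end. x across the 58 mm width (sides to grip), z up. About 400 g.
- charged_compact_mid (a point): Charged compact battery pack; starts in the other charger; looks just like the flat compact one. Black plastic, grey cover plate on top. Case 58 (x) x 70 (y) x 40 mm high; under it a plug-in stem 34 (x) x 48 (y) x 28 mm high, pointing down. Point: centre of the case, 20 mm from its top and underside, 48 mm above the stem's end. x across the 58 mm width (sides to grip), z up. About 240 g.
- flat_large_mid (a point): Flat large battery pack; starts in the work light. Black plastic, grey cover plate on top. Case 58 (x) x 92 (y) x 58 mm high; under it a plug-in stem 34 (x) x 48 (y) x 28 mm high, pointing down. Point: centre of the case, 29 mm from its top and underside, 57 mm above the stem's end. x across the 58 mm width (sides to grip), z up. About 400 g.
- flat_compact_mid (a point): Flat compact battery pack; starts in the radio. Black plastic, grey cover plate on top. Case 58 (x) x 70 (y) x 40 mm high; under it a plug-in stem 34 (x) x 48 (y) x 28 mm high, pointing down. Point: centre of the case, 20 mm from its top and underside, 48 mm above the stem's end. x across the 58 mm width (sides to grip), z up. About 240 g.
- charger_a_bay (a point): Bay of one of two like chargers: grey box 100 x 125 x 66 mm, fixed. Point: centre of the bay's mouth at rim level, 80 mm above the bench; z up. Well 44 (x) x 58 (y) mm, 34 deep, in a collar 54 x 68 raised 14 mm. Takes any pack, stem down, x along x (or half a turn), 5 mm play each side; home when the case rests on the rim.
- charger_b_bay (a point): Bay of the other charger: grey box 100 x 125 x 66 mm, fixed. Point: centre of the bay's mouth at rim level, 80 mm above the bench; z up. Well 44 (x) x 58 (y) mm, 34 deep, in a collar 54 x 68 raised 14 mm. Takes any pack, stem down, x along x (or half a turn), 5 mm play each side; home when the case rests on the rim.
- work_light_bay (a point): Bay of the work light: fixed yellow base 105 x 115 x 66 mm; LED head at its +x side, 75 to 135 mm from the bay, 112 high. Point: centre of the bay's mouth at rim level, 80 mm above the bench; z up. Well 44 (x) x 58 (y) mm, 34 deep, in a collar 54 x 68 raised 14 mm. Takes any pack, stem down, x along x (or half a turn), 5 mm play each side; home when the case rests on the rim.
- radio_bay (a point): Bay of the radio: fixed yellow box 110 x 160 (y) x 86 mm, barred speaker grilles, 2 knobs, black end bars to 104 mm, 79 from the bay. Point: centre of the bay's mouth at rim level, 100 mm above the bench; z up. Well 44 (x) x 58 (y) mm, 34 deep, in a collar 54 x 68 raised 14 mm. Takes any pack, stem down, x along x (or half a turn), 5 mm play each side; home when the case rests on the rim.
- parking_spot (a point): Free spot to park one pack: fixed square cork pad 130 x 130 x 6 mm, empty at the start. Point: centre of its upper face, z up. A pack stands on it upright on the flat end of its stem.
- pen_mug_mid (a point): Loose white mug of pens, a bystander: 80 mm across, 94 high, pens to 145 mm above the bench. Point: on its axis, 47 mm above the bench. Other bystanders (tape roll, tape measure, screwdriver, side cutters) lie between the machines, none over 62 mm high.
Not all that is in view belongs to the job. Leave any blue or green look-alike of the part that bears charged_large_mid alone.

How it is judged:
By the outcome, as a careful person would: the job done as asked, in the order asked, and still so for the second after the job is handed in, with the robot touching nothing.
It also fails if it takes over 128 s, if anything falls off the work surface, if the arm or the gripper's body presses on something with over 40 N, if the wrist force passes 120 N, or if a joint passes its speed limit or range.

ROBOT

A 6-joint arm with a two-finger parallel gripper is mounted at the origin on the work surface. World frame = base frame: x ahead of the robot, y to its left, z up, the work surface at z = 0. Lengths are in m, angles in rad, forces in N, time in s.
With the tool pointing down it reaches from about 0.25 to 0.85 m from the base axis. Payload 12.5 kg.
Tool frame: the origin (TCP) lies at the very end of the fingers, on their centre line; the grasp point (between the pads) lies r.pinch_z behind it (r.pinch_z is the distance from the TCP to the grasp point, in m); z points along the fingers, y is the direction in which the jaws open and shut (so a half turn about z gives the same grasp; the last joint's range is limited). The gripper opens to 93 mm and grips with 3 to 60 N. Pads are 15 mm wide; open, the fingers measure 128 mm over their backs; the gripper's body (75 mm by 188 mm) begins 65 mm behind the grasp point.
Start: joints at [1.146, 0.351, 1.652, -0, 1.139, -0.085], TCP at [0.183, 0.519, 0.219] pointing down, gripper open.
Joint ranges: [-2.75, 2.75], [-0.79, 2.1], [0.01, 2.65], [-1.57, 4.71], [0.07, 3.14], [-2.87, 2.87]. Speed limits (rad/s): [2.22, 2.22, 2.79, 3.14, 3.14, 3.14].

INTERFACE

Orientations are given as a unit quaternion [w, x, y, z].
In Python, from bench import r, imaging, job gives the robot as it stands.
- The arm moves only by the shell command python3 -m pendant 'ROWS'. ROWS is a JSON object of lists of equal length, an entry for each row: "xyz": the shift along the tool's x, y, z in m, a list of three; "angular": the turn, a rotation vector about the tool's x, y, z in units of 8 degrees (1.0 is 8 degrees), a list of three; "fingers": the closure, from 0 (fully open) to 1 (shut). In form: {"xyz": [[dx, dy, dz], ...], "angular": [[rx, ry, rz], ...], "fingers": [fingers, ...]}. A call has 1 to 12 rows; each row shifts and turns the commanded pose from where the row before left it, along the tool's axes as they then stand; what a row does not reach is not made up. A row lasts 1/10 s, in which the tool goes at most 50 mm and 8.59 degrees, less where a joint would pass 70% of its speed; a pose out of reach is approached as far as the arm can. A call with a gripper value outside its range is refused whole. The fingers move at their own pace and stop on an object; the grip force is fixed at half the most. Time passes only in rows, so rows that do not move let the fingers close. It gives the time, the measured TCP pose, the force and the opening at its end, in the units of the state.
- r.get_state(): the state, without advancing time (a new reading comes with each control period).
- imaging.camera(name): name is "side" or "top" or "wrist"; returns a dict with "frame" (480x640x3 uint8, blue, green, red), "mtx" (3x3 intrinsics, pixels), "distortion" ([k1, k2, p1, p2, k3] as OpenCV has them; the pictures are not rectified), "extrinsics" (4x4, takes a point from world to camera coordinates); the wrist camera has in their place "tool_from_camera" (4x4, takes a point from camera to tool coordinates, whose origin is the TCP and whose axes are the flange's). Camera axes: x right, y down, z forward; pixel columns grow to the right and rows downward; lengths in m; the calibration is good to about 2 mm. A picture is of the moment at which its call begins: read the wrist's pose just before it. There is no depth.
- job.sign_off(): hands the job in, once; it reports no verdict.
The state is a dict: "time_s": time; "joint_positions": joint angles; "qvel": joint speeds; "joint_torque": joint torques, N m; "ee_pos": TCP position; "tcp_rot": TCP orientation; "contact_force": force on the tool from outside, world axes, zero at the start; "moment": the same for the moment, N m; "finger_gap": finger opening in m.
Only numpy, scipy, OpenCV 4.12 (cv2) and the standard library are available. Lean on these libraries where they do the work, as an engineer would, in place of code of your own. Each camera call takes 0.05 s, during which the arm holds its last target. There are 200 camera calls.

## Working session

There is one attempt and no reset: what is moved stays moved. The work goes in short steps, Python scripts to look and compute and a shell command to move; the robot and the scene stay as the last step left them, time stands still between calls to the robot, and variables do not carry over. Pictures are saved under pics/ and viewed, about 12 in all and at most 16, crops included, and the job is handed in when it is done.

```bash
mkdir -p pics; ls; python3 - <<'E'
from bench import r, imaging, job
import cv2
print(r.get_state(), r.pinch_z)
for n in("top","side"):
    c=imaging.camera(n); cv2.imwrite(f"pics/{n}0.png",c["frame"]); print(n,c["mtx"],c["distortion"],c["extrinsics"])
c=imaging.camera("wrist");print(c["tool_from_camera"],c["mtx"])
E
```

```text
pics
{'time_s': 0.0, 'joint_positions': array([ 1.14640259e+00,  3.51250642e-01,  1.65238885e+00, -2.06035132e-06,
        1.13910348e+00, -8.46064410e-02]), 'qvel': array([-0.00080378, -0.00014878, -0.00122364,  0.00092464, -0.00097688,
        0.00273035]), 'joint_torque': array([ 2.12866922e-03, -4.97345388e+01, -2.85239500e+01,  7.00247730e-02,
        2.58938537e-02, -1.16871533e-04]), 'ee_pos': array([0.18315115, 0.51825987, 0.21810694]), 'tcp_rot': array([-1.43897317e-04,  1.69077074e-01,  9.85602664e-01, -5.56866819e-04]), 'contact_force': array([-1.06828414,  0.2706073 ,  0.27679023]), 'moment': array([-0.02396903, -0.0252042 ,  0.01946331]), 'finger_gap': 0.09256603767327981} 0.0188
top [[465.89816146   0.         315.31103939]
 [  0.         465.89816146 241.8939072 ]
 [  0.           0.           1.        ]] [-0.04730731  0.          0.          0.          0.        ] [[ 1.68372008e-02 -9.99856011e-01  2.11316305e-03 -2.25218489e-02]
 [-9.94502113e-01 -1.69654342e-02 -1.03333064e-01  5.11656082e-01]
 [ 1.03354036e-01 -3.61705569e-04 -9.94644566e-01  1.19095752e+00]
 [ 0
[... 158 characters left out ...]
.           0.           1.        ]] [-0.01734957  0.          0.          0.          0.        ] [[-0.99289548 -0.11897864  0.00162513  0.49587883]
 [-0.07847308  0.64448142 -0.76058246  0.09859902]
 [ 0.0894457  -0.75530642 -0.64923931  1.52935776]
 [ 0.          0.          0.          1.        ]]
[[-3.75796127e-04 -9.61391130e-01 -2.75185308e-01  7.81003834e-02]
 [ 9.99999927e-01 -3.78637565e-04 -4.27977176e-05 -1.96317133e-03]
 [-6.30501490e-05 -2.75185305e-01  9.61391202e-01 -1.64757320e-01]
 [ 0.00000000e+00  0.00000000e+00  0.00000000e+00  1.00000000e+00]] [[406.50305734   0.         321.76606424]
 [  0.         406.50305734 239.80207517]
 [  0.           0.           1.        ]]
```

View pics/top0.png

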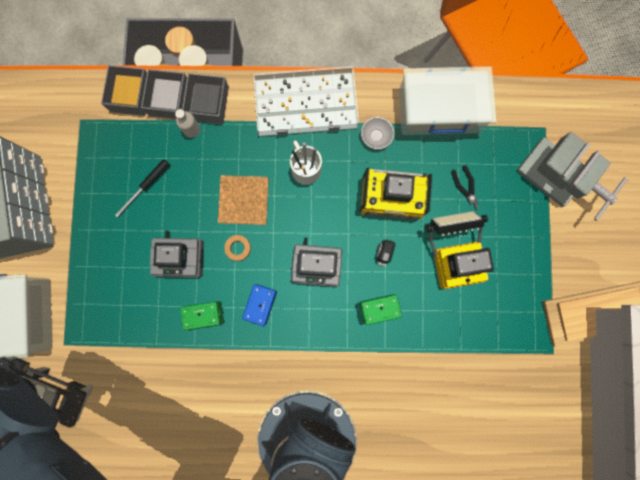

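View pics/side0.png

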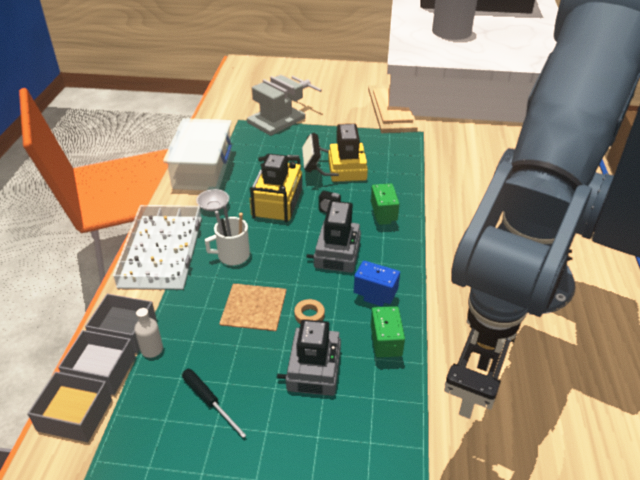

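The top view shows the compact pack in a charger at about (172,255) and the large pack in a charger at (318,263). The work light is at (470,262) with its head on the +x side, the radio at (400,187), the cork at (243,200) and the mug at (306,165). The blue (259,305) and green (201,316), (380,310) blocks are decoys. Both chargers are grey and hold black packs, so those two packs fit the description of the charged ones. I'll check this in an enlarged crop.

```bash
python3 - <<'E'
import cv2,numpy as np
f=cv2.imread("pics/top0.png")
T=[]
for (u,v) in [(175,256),(317,263),(467,262),(398,188)]:
    c=cv2.resize(f[v-30:v+30,u-40:u+40],None,fx=5,fy=5,interpolation=cv2.INTER_CUBIC)
    for k in range(0,80,10): cv2.putText(c,str(u-40+k),(k*5,8),0,.3,(0,0,255),1); cv2.line(c,(k*5,0),(k*5,300),(0,0,255) ,1) if 0 else cv2.line(c,(k*5,10),(k*5,16),(0,0,255),1)
    for k in range(0,60,10): cv2.putText(c,str(v-30+k),(0,k*5+4),0,.3,(0,255,255),1)
    T.append(c)
cv2.imwrite("pics/crop0.png",np.vstack([np.hstack(T[:2]),np.hstack(T[2:])]))
E
```

```text
(no output)
```

View pics/crop0.png

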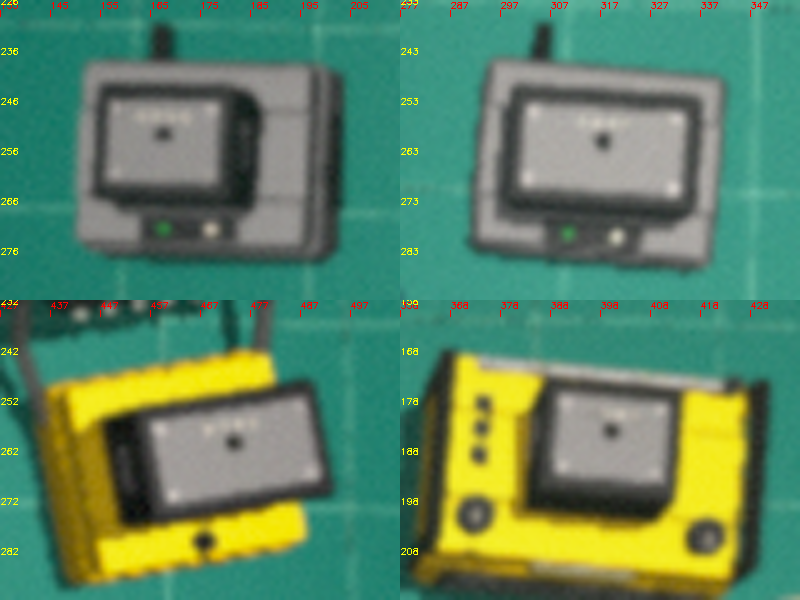

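The crop confirms it: black packs with grey plates, compact at (172,254), large at (318,263), flat large at (473,261), flat compact at (399,187). Next I'll measure the plates.

```bash
cat > h.py <<'E'
import cv2,numpy as np
from bench import r, imaging, job
from scipy.spatial.transform import Rotation as R
def state():
    s=r.get_state(); q=s["tcp_rot"]; return s,R.from_quat([q[1],q[2],q[3],q[0]]).as_matrix()
def back(c,uv,z,E=None):
    E=c["extrinsics"] if E is None else E
    p=cv2.undistortPoints(np.array(uv,float).reshape(-1,1,2),c["mtx"],np.array(c["distortion"])).reshape(-1,2)
    d=np.c_[p,np.ones(len(p))]@E[:3,:3]; o=-E[:3,:3].T@E[:3,3]
    return o+d*((z-o[2])/d[:,2])[:,None]
def plate(c,uv,z,E=None,lo=95,w=40):
    f=c["frame"].astype(int); m=((f.min(2)>lo)&(f.max(2)-f.min(2)<35)).astype(np.uint8)
    n,l,st,ce=cv2.connectedComponentsWithStats(m,connectivity=4)
    u,v=map(int,uv); k=np.bincount(l[v-5:v+6,u-5:u+6].ravel(),minlength=n); k[0]=0; k=k.argmax()
    cn,_=cv2.findContours((l==k).astype(np.uint8),cv2.RETR_EXTERNAL,cv2.CHAIN_APPROX_NONE)
    P=back(c,max(cn,key=len).reshape(-1,2),z,E)[:,:2]
    (x,y),(a,b),t=cv2.minAreaRect((P*1000).astype(np.float32))
    if a>b: a,b,t=b,a,t+90   # a short side, angle of short side
    t=(t+90)%180-90
    return np.round([x,y],1),np.round([a,b],1),round(t,1),st[k]
def wristE(c,s,M):
    T=np.eye(4);T[:3,:3]=M;T[:3,3]=s["ee_pos"]; return np.linalg.inv(T@np.array(c["tool_from_camera"]))
E
python3 - <<'E'
from h import *
c=imaging.camera("top")
for n,uv,z in [("chg compact",(166,250),.12),("chg large",(318,256),.138),("flat large",(473,266),.138),("flat compact",(399,192),.14)]:
    print(n,*[x for x in plate(c,uv,z)])
f=c["frame"]; h=cv2.cvtColor(f,cv2.COLOR_BGR2HSV)
m=cv2.inRange(h[165:230,205:285],(5,60,60),(25,255,255)); v,u=np.nonzero(m); print("cork",len(u))
P=back(c,np.c_[u+205,v+165],.006)[:,:2]*1000; print(cv2.minAreaRect(P.astype(np.float32)))
print("mug",back(c,[(306,168)],.094))
s,M=state(); print(s["ee_pos"],M.round(3))
E
```

```text
chg compact [466.8 343.8] [38.8 54.4] 1.0 [156 246  23  17 380]
chg large [451.4 -18.8] [44.1 79.8] -2.2 [300 253  35  20 619]
flat large [ 459.2 -390.8] [42.4 77.9] 10.3 [457 251  34  22 565]
flat compact [ 640.8 -214.4] [42.5 55.9] -4.2 [388 176  24  19 397]
cork 2276
((625.40185546875, 182.7940673828125), (129.06832885742188, 129.8585968017578), 88.97144317626953)
mug [[0.69114396 0.0127043  0.094     ]]
[0.18320159 0.51838085 0.2183331 ] [[-0.943  0.333 -0.   ]
 [ 0.333  0.943 -0.001]
 [ 0.    -0.001 -1.   ]]
```

```bash
python3 -m pendant '{"xyz":[[0,0,0],[0,0,0],[0,0,0],[0,0,0],[0,0,0],[0,0,0],[0,0,0],[0,0,0],[0,0,0]],"angular":[[0,0,1],[0,0,1],[0,0,1],[0,0,1],[0,0,1],[0,0,1],[0,0,1],[0,0,1],[0,0,0.7]],"fingers":[0,0,0,0,0,0,0,0,0]}'
cat >> h.py <<'E'
def go(x,y,z,yaw):
    "shift (tool axes) and turn (units) from the measured pose to tool-down target; yaw = world angle of tool y, deg"
    s,M=state(); p=s["ee_pos"]; cur=np.degrees(np.arctan2(M[1,1],M[0,1])); d=np.array([x,y,z])/1000-p
    a=np.radians(yaw); D=np.array([[-np.sin(-a)*0+np.sin(-a)*0,0,0],[0,0,0],[0,0,0]])
    Rt=np.array([[-np.sin(a),np.cos(a),0],[np.cos(a),np.sin(a),0],[0,0,-1]]).T
    # tool x = (-? ) from y x z
    ty=np.array([np.cos(a),np.sin(a),0]); tz=np.array([0,0,-1.]); Rt=np.c_[np.cross(ty,tz),ty,tz]
    print("pos",(p*1000).round(1),"yaw",round(cur,2),"gap",round(s["finger_gap"]*1000,1),"t",round(s["time_s"],2),"| turn first",((R.from_matrix(M).inv()*R.from_matrix(Rt)).as_rotvec()*180/np.pi/8).round(2),"then mm",(Rt.T@d*1000).round(1))
E
python3 -c "
from h import *
go(466.8,343.8,220,1)"
```

```text
time_s: 1.1
ee_pos: [0.1832, 0.5185, 0.2185]
tcp_rot: [0.0, 0.703, 0.711, -0.0]
contact_force: [-0.8, -0.6, 0.5]
finger_gap: 0.0933
pos [183.2 518.5 218.5] yaw 0.62 gap 93.3 t 1.1 | turn first [-0.    0.   -0.05] then mm [-179.6  280.5   -1.5]
```

```bash
sed -i '/D=np.array(\[\[-np/s/; D=.*//; /Rt=np.array(\[\[-np/d; /# tool x = (-/d' h.py
python3 -m pendant '{"xyz":[[-0.0225,0.035,0],[-0.0225,0.035,0],[-0.0225,0.035,0],[-0.0225,0.035,0],[-0.0225,0.035,0],[-0.0225,0.035,0],[-0.0225,0.035,0],[-0.0225,0.035,0],[0,0,0]],"angular":[[0,0,-0.05],[0,0,0],[0,0,0],[0,0,0],[0,0,0],[0,0,0],[0,0,0],[0,0,0],[0,0,0]],"fingers":[0,0,0,0,0,0,0,0,0]}'
cat >> h.py <<'E'
def wlook(name=None,seed=None,z=.12,lo=95):
    s,M=state(); c=imaging.camera("wrist"); E=wristE(c,s,M)
    if name: cv2.imwrite(f"pics/{name}.png",c["frame"])
    if seed is not None:
        q=cv2.projectPoints(np.array([seed+[z]],float),cv2.Rodrigues(E[:3,:3])[0],E[:3,3],c["mtx"],np.array(c["distortion"]))[0].ravel(); print("px",q.round())
        try: print(*plate(c,q,z,E,lo))
        except Exception as e: print(e)
    return c,E
E
python3 -c "
from h import *
wlook('w1',[.4668,.3438],.12)
go(466.8,343.8,220,1)"
```

```text
time_s: 2.0
ee_pos: [0.4704, 0.3424, 0.2183]
tcp_rot: [0.0, 0.7, 0.714, 0.0]
contact_force: [0.2, 0.7, -0.0]
finger_gap: 0.0929
px [320. 238.]
[466.3 342.4] [39.4 54. ] 0.6 [ 290  200   60   78 4311]
pos [468.6 343.6 218.2] yaw 1.16 gap 92.9 t 2.05 | turn first [-0.    0.    0.02] then mm [ 0.3 -1.7 -1.8]
```

View pics/w1.png

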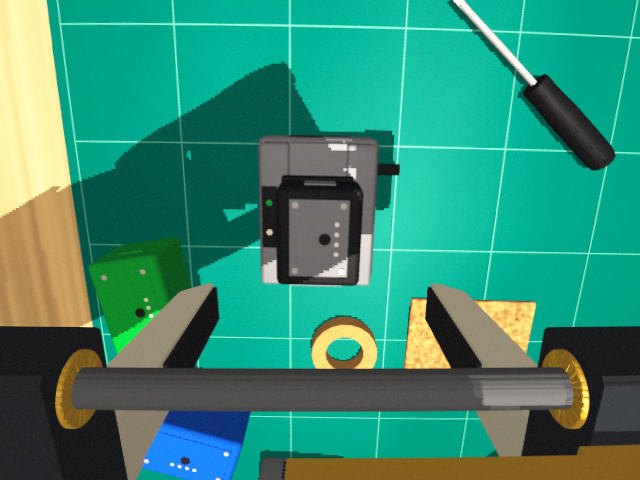

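The charger and compact pack are centred at px (320,238), and the wrist measurement agrees with the top view to within 1.5 mm. I'll descend and grip.

```bash

python3 -m pendant '{"xyz":[[-0.001,-0.002,0.033],[0,0,0.033],[0,0,0.033],[0,0,0.022],[0,0,0.012],[0,0,0],[0,0,0],[0,0,0],[0,0,0],[0,0,0]],"angular":[[0,0,0],[0,0,0],[0,0,0],[0,0,0],[0,0,0],[0,0,0],[0,0,0],[0,0,0],[0,0,0],[0,0,0]],"fingers":[0,0,0,0,0,0,1,1,1,1]}'
python3 -c "
from h import *
go(466,343,85,1)"
```

```text
time_s: 3.05
ee_pos: [0.4655, 0.3439, 0.0863]
tcp_rot: [0.0, 0.699, 0.715, 0.001]
contact_force: [-0.0, 0.1, -0.9]
finger_gap: 0.0654
pos [465.5 343.9  86.3] yaw 1.33 gap 65.4 t 3.05 | turn first [ 0.01 -0.    0.04] then mm [-1.   0.5  1.3]
```

```bash

python3 -m pendant '{"xyz":[[0,0,0],[0,0,0],[0,0,0],[0,0,-0.01],[0,0,-0.015],[0,0,-0.02],[0,0,-0.03],[0,0,-0.03],[0,0,-0.03],[0,0,0]],"angular":[[0,0,0],[0,0,0],[0,0,0],[0,0,0],[0,0,0],[0,0,0],[0,0,0],[0,0,0],[0,0,0],[0,0,0]],"fingers":[1,1,1,1,1,1,1,1,1,1]}'
python3 -c "
from h import *
c,E=wlook('w2',[.466,.343],.255)
go(625.4,182.8,220,1)"
```

```text
time_s: 4.05
ee_pos: [0.4665, 0.3447, 0.2255]
tcp_rot: [0.001, 0.699, 0.715, 0.003]
contact_force: [0.7, 0.7, -2.1]
finger_gap: 0.0579
px [326. 338.]
[464.5 349.3] [37.6 40.6] -89.6 [ 267  275  113   94 9598]
pos [465.7 344.1 222.8] yaw 1.34 gap 57.6 t 4.1 | turn first [ 0.02 -0.01  0.04] then mm [-164.1  156.9    2.8]
```

View pics/w2.png

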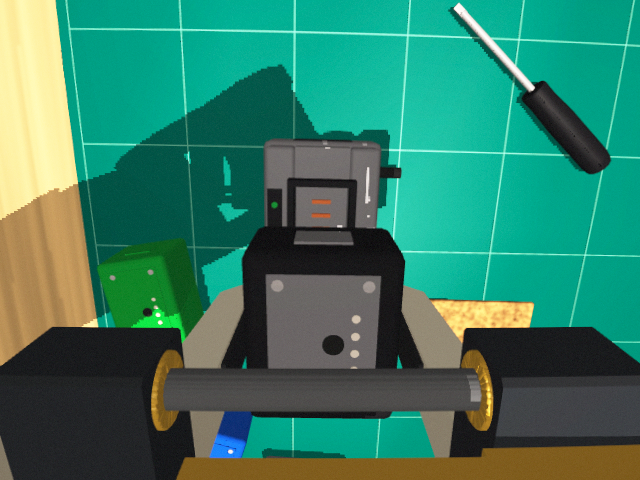

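The pack is held straight. I'll move it to the cork, staying well away from the mug.

```bash

python3 -m pendant '{"xyz":[[-0.033,0.0315,0],[-0.033,0.0315,0],[-0.033,0.0315,0],[-0.033,0.0315,0],[-0.032,0.0315,0],[0,0,0],[0,0,0.04],[0,0,0.04],[0,0,0.04],[0,0,0.03],[0,0,0.015],[0,0,0]],"angular":[[0,0,0],[0,0,0],[0,0,0],[0,0,0],[0,0,0],[0,0,0],[0,0,0],[0,0,0],[0,0,0],[0,0,0],[0,0,0],[0,0,0]],"fingers":[1,1,1,1,1,1,1,1,1,1,1,1]}'
python3 -m pendant '{"xyz":[[0,0,0],[0,0,0]],"angular":[[0,0,0],[0,0,0]],"fingers":[1,1]}'
python3 -c "
from h import *
go(625.4,182.8,40,1)"
```

```text
time_s: 5.3
ee_pos: [0.6248, 0.1834, 0.0532]
tcp_rot: [-0.001, 0.699, 0.715, -0.002]
contact_force: [0.7, -0.2, -1.5]
finger_gap: 0.058
time_s: 5.5
ee_pos: [0.6274, 0.1838, 0.0574]
tcp_rot: [0.001, 0.699, 0.715, 0.001]
contact_force: [0.8, -0.4, -1.8]
finger_gap: 0.0576
pos [627.4 183.8  57.4] yaw 1.34 gap 57.6 t 5.5 | turn first [ 0.02 -0.    0.04] then mm [-1.  -2.  17.4]
```

```bash

python3 -m pendant '{"xyz":[[0,0,0.008],[0,0,0.005],[0,0,0],[0,0,0.002],[0,0,0]],"angular":[[0,0,0],[0,0,0],[0,0,0],[0,0,0],[0,0,0]],"fingers":[1,1,1,1,1]}'
python3 -m pendant '{"xyz":[[0,0,0.002],[0,0,0]],"angular":[[0,0,0],[0,0,0]],"fingers":[1,1]}'
```

```text
time_s: 6.0
ee_pos: [0.6265, 0.1835, 0.0405]
tcp_rot: [-0.0, 0.699, 0.715, -0.0]
contact_force: [0.2, -0.3, -1.9]
finger_gap: 0.0578
time_s: 6.2
ee_pos: [0.6267, 0.1835, 0.0403]
tcp_rot: [0.0, 0.699, 0.715, 0.0]
contact_force: [-5.9, -1.1, 12.7]
finger_gap: 0.0579
```

```bash

python3 -m pendant '{"xyz":[[0,0,-0.001],[0,0,0],[0,0,0],[0,0,0],[0,0,0],[0,0,-0.01],[0,0,-0.03],[0,0,-0.045],[0,0,-0.045],[0,0,-0.045],[0,0,0]],"angular":[[0,0,0],[0,0,0],[0,0,0],[0,0,0],[0,0,0],[0,0,0],[0,0,0],[0,0,0],[0,0,0],[0,0,0],[0,0,-1.1]],"fingers":[0.7,0.2,0.2,0,0,0,0,0,0,0,0]}'
python3 -c "
from h import *
wlook(None,[.626,.183],.074)
go(459,-390.8,220,10.3)"
```

```text
time_s: 7.3
ee_pos: [0.629, 0.1841, 0.2226]
tcp_rot: [0.003, 0.643, 0.766, 0.004]
contact_force: [0.4, -0.0, -0.1]
finger_gap: 0.0927
px [319. 223.]
[624.6 181.8] [40.6 54.9] 0.5 [ 287  189   61   72 3139]
pos [627.8 183.8 219. ] yaw 10.77 gap 93.0 t 7.35 | turn first [ 0.05 -0.    0.06] then mm [-535.2 -268.8   -1. ]
```

```bash

python3 -m pendant '{"xyz":[[-0.041,-0.0206,0],[-0.041,-0.0206,0],[-0.041,-0.0206,0],[-0.041,-0.0206,0],[-0.041,-0.0206,0],[-0.041,-0.0206,0],[-0.041,-0.0206,0],[-0.041,-0.0206,0],[-0.041,-0.0206,0],[-0.041,-0.0206,0],[-0.041,-0.0206,0],[-0.041,-0.0206,0]],"angular":[[0,0,0],[0,0,0],[0,0,0],[0,0,0],[0,0,0],[0,0,0],[0,0,0],[0,0,0],[0,0,0],[0,0,0],[0,0,0],[0,0,0]],"fingers":[0,0,0,0,0,0,0,0,0,0,0,0]}'
python3 -m pendant '{"xyz":[[-0.040,-0.0206,0],[0,0,0],[0,0,0]],"angular":[[0,0,0],[0,0,0],[0,0,0]],"fingers":[0,0,0]}'
python3 -c "
from h import *
wlook('w3',[.459,-.3908],.138)
go(459,-390.8,90,10.3)"
```

```text
time_s: 8.55
ee_pos: [0.4667, -0.3452, 0.2144]
tcp_rot: [-0.0, 0.644, 0.765, 0.0]
contact_force: [0.4, -0.2, -0.2]
finger_gap: 0.0934
time_s: 8.85
ee_pos: [0.4538, -0.3869, 0.2141]
tcp_rot: [-0.001, 0.645, 0.764, 0.0]
contact_force: [0.0, -0.3, -0.4]
finger_gap: 0.093
px [333. 257.]
[ 457.7 -388.9] [3.4 6.9] -63.6 [326 251  11   7  48]
pos [ 454.2 -386.1  214.2] yaw 9.82 gap 92.6 t 8.9 | turn first [-0.   -0.01 -0.06] then mm [ -5.5   3.8 124.2]
```

View pics/w3.png

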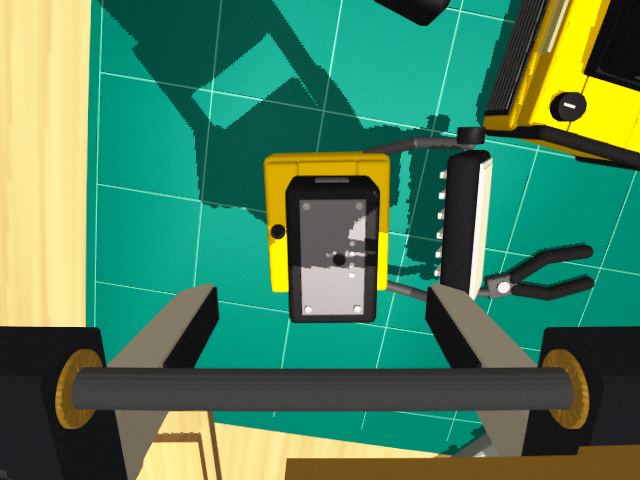

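```bash
python3 -c "
from h import *
c,E=wlook(None)
P=back(c,[(300,200),(366,200),(371,314),(303,314)],.138,E)*1000
print(P.round(1),P.mean(0)); print(wlook(None,[.459,-.392],.138,lo=55)and'')
d=P[1]-P[0]+P[2]-P[3]; a=np.degrees(np.arctan2(d[1],d[0])); d2=P[0]-P[3]+P[1]-P[2]; print(a,np.degrees(np.arctan2(d2[1],d2[0]))-90)
go(P.mean(0)[0],P.mean(0)[1],91,10)"
```

```text
[[ 433.7 -357.6  138. ]
 [ 472.7 -350.9  138. ]
 [ 491.  -424.   138. ]
 [ 447.3 -431.5  138. ]] [ 461.18966881 -390.99737686  138.        ]
px [331. 261.]
[ 459.4 -392.4] [50.7 76.8] 9.9 [ 291  201   83  117 7743]

9.836021194905868 12.227123928246087
pos [ 454.8 -385.6  214.6] yaw 9.94 gap 93.0 t 9.0 | turn first [-0.   -0.   -0.01] then mm [ -6.5   5.4 123.6]
```

```bash

python3 -m pendant '{"xyz":[[-0.0065,0.0045,0],[0,0,0.03],[0,0,0.04],[0,0,0.03],[0,0,0.016],[0,0,0.007],[0,0,0],[0,0,0],[0,0,0],[0,0,0],[0,0,0]],"angular":[[0,0,-0.04],[0,0,0],[0,0,0],[0,0,0],[0,0,0],[0,0,0],[0,0,0],[0,0,0],[0,0,0],[0,0,0],[0,0,0]],"fingers":[0,0,0,0,0,0,1,1,1,1,1]}'
python3 -m pendant '{"xyz":[[0,0,0],[0,0,0],[0,0,0]],"angular":[[0,0,0],[0,0,0],[0,0,0]],"fingers":[1,1,1]}'
```

```text
time_s: 10.1
ee_pos: [0.4604, -0.3926, 0.0923]
tcp_rot: [0.001, 0.641, 0.767, 0.0]
contact_force: [-2.3, 0.5, 2.4]
finger_gap: 0.0581
time_s: 10.4
ee_pos: [0.4604, -0.3926, 0.0923]
tcp_rot: [0.001, 0.641, 0.767, 0.0]
contact_force: [0.5, 1.8, 6.3]
finger_gap: 0.0577
```

```bash

python3 -m pendant '{"xyz":[[0,0,-0.01],[0,0,-0.015],[0,0,-0.025],[0,0,-0.035],[0,0,-0.035],[0,0,-0.03],[0,0,0],[0,0,0]],"angular":[[0,0,0],[0,0,0],[0,0,0],[0,0,0],[0,0,0],[0,0,0],[0,0,0],[0,0,0]],"fingers":[1,1,1,1,1,1,1,1]}'
python3 - <<'E'
from h import *
c,E=wlook('w4'); t=imaging.camera("top"); 
f=c["frame"]; cv2.imwrite("pics/t4.png",t["frame"])
def crop(u,v): return cv2.resize(t["frame"][v-30:v+30,u-40:u+40],(400,300),interpolation=cv2.INTER_CUBIC)
cv2.imwrite("pics/m4.png",np.vstack([cv2.resize(f,(400,300)),crop(175,256)]))
go(467,343.5,220,1)
E
```

```text
time_s: 11.2
ee_pos: [0.4597, -0.3921, 0.2413]
tcp_rot: [-0.0, 0.641, 0.767, -0.0]
contact_force: [-0.8, -0.5, -5.3]
finger_gap: 0.0577
pos [ 459.3 -391.7  239.8] yaw 10.24 gap 57.5 t 11.3 | turn first [-0.01 -0.02  1.16] then mm [735.   20.5  19.8]
```

View pics/m4.png

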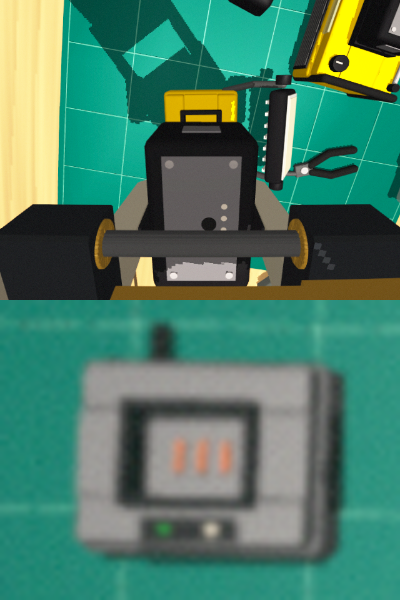

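```bash
python3 - <<'E'
from h import *
t=imaging.camera("top"); f=t["frame"]
m=np.zeros(f.shape[:2],np.uint8); g=f.max(2); m[240:274,150:195]=(g[240:274,150:195]<62)
n,l,st,ce=cv2.connectedComponentsWithStats(m); k=1+st[1:,4].argmax(); print(st[1:])
v,u=np.nonzero(l==k); P=(back(t,np.c_[u,v],.08)[:,:2]*1000).astype(np.float32); print(cv2.minAreaRect(P))
print(back(t,[(172.8,256.8)],.08)*1000)
E
```

```text
[[159 247   8  19  73]
 [168 247   7   1   7]
 [185 248   1   3   3]
 [185 252   1   5   5]
 [184 265   1   2   2]]
((465.2881774902344, 371.09368896484375), (14.353654861450195, 46.903133392333984), 80.15052795410156)
[[462.88515049 341.65010976  80.        ]]
```

```bash
python3 - <<'E'
from h import *
f=cv2.imread("pics/w2.png"); print("row200",f[200,275:372].max(1).tolist()); print("col320",f[165:200,300].max(1).tolist())
c=imaging.camera("wrist"); a=np.radians(1.34); ty=np.array([np.cos(a),np.sin(a),0]); tz=np.array([0,0,-1.]); M=np.c_[np.cross(ty,tz),ty,tz]
E=wristE(c,{"ee_pos":np.array([.4657,.3441,.2228])},M)
print(back(c,[(287,180),(357,180),(287,210),(357,210)],.08,E)*1000)
E
```

```text
row200 [28, 27, 31, 29, 36, 29, 41, 100, 114, 115, 112, 98, 52, 33, 27, 32, 34, 32, 20, 18, 51, 103, 116, 116, 113, 116, 118, 118, 117, 118, 115, 117, 116, 112, 113, 115, 125, 170, 183, 182, 181, 179, 182, 181, 178, 176, 176, 171, 167, 167, 166, 168, 166, 169, 169, 154, 121, 116, 113, 111, 116, 111, 114, 115, 116, 114, 114, 116, 113, 116, 115, 105, 74, 40, 24, 31, 30, 28, 28, 32, 30, 80, 107, 112, 116, 114, 114, 113, 109, 112, 200, 230, 233, 232, 231, 154, 113]
col320 [116, 118, 116, 120, 118, 117, 115, 113, 115, 117, 116, 109, 97, 54, 22, 19, 27, 33, 32, 33, 30, 39, 100, 115, 118, 117, 115, 118, 116, 114, 113, 114, 118, 117, 117]
[[436.20851313 377.98411725  80.        ]
 [489.1166713  379.21515968  80.        ]
 [436.20927873 354.8491102   80.        ]
 [490.18673356 356.11241273  80.        ]]
```

```bash

python3 -m pendant '{"xyz":[[0,0,0],[0,0,0],[0.025,0.001,0],[0.045,0.0015,0],[0.045,0.0015,0],[0.045,0.0015,0],[0.045,0.0015,0],[0.045,0.0015,0],[0.045,0.0015,0],[0.045,0.0015,0],[0.045,0.0015,0],[0.045,0.0015,0]],"angular":[[0,0,0.6],[0,0,0.56],[0,0,0],[0,0,0],[0,0,0],[0,0,0],[0,0,0],[0,0,0],[0,0,0],[0,0,0],[0,0,0],[0,0,0]],"fingers":[1,1,1,1,1,1,1,1,1,1,1,1]}'
python3 -m pendant '{"xyz":[[0.045,0.0015,0],[0.045,0.0015,0],[0.045,0.0015,0],[0.045,0.0015,0],[0.045,0.0015,0],[0.045,0.0015,0],[0.025,0,0],[0.01,0,0],[0,0,0],[0,0,0]],"angular":[[0,0,0],[0,0,0],[0,0,0],[0,0,0],[0,0,0],[0,0,0],[0,0,0],[0,0,0],[0,0,0],[0,0,0]],"fingers":[1,1,1,1,1,1,1,1,1,1]}'
python3 - <<'E'
from h import *
c,E=wlook('w5')
go(463.5,342.3,130,1)
E
```

```text
time_s: 12.6
ee_pos: [0.4666, 0.0396, 0.241]
tcp_rot: [-0.0, 0.701, 0.713, -0.0]
contact_force: [1.4, -0.3, -4.1]
finger_gap: 0.0577
time_s: 13.6
ee_pos: [0.471, 0.3419, 0.2411]
tcp_rot: [0.0, 0.701, 0.713, -0.001]
contact_force: [-0.0, -0.0, -4.4]
finger_gap: 0.0578
pos [471.2 341.7 241.4] yaw 0.91 gap 58.1 t 13.65 | turn first [-0.    0.   -0.01] then mm [  0.7  -7.7 111.4]
```

View pics/w5.png

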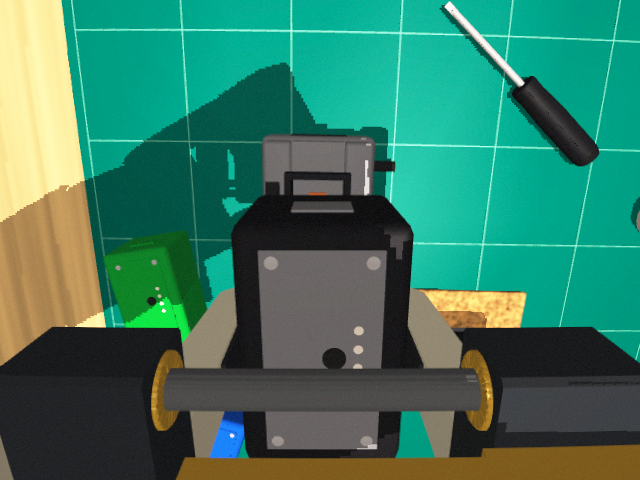

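The collar's far edge is visible at px (285..351, 172). I'll work out the bay position from it.

```bash
python3 - <<'E'
from h import *
f=cv2.imread("pics/w5.png"); print(f[180,275:362].max(1).tolist()); print(f[162:190,300].max(1).tolist())
s,M=state(); c=imaging.camera("wrist"); E=wristE(c,s,M)
P=back(c,[(285,172),(351,172)],.08,E)*1000; print(P, P.mean(0)-[0,34,0])
E
```

```text
[117, 116, 114, 115, 112, 112, 117, 115, 104, 57, 35, 34, 33, 30, 34, 21, 17, 17, 88, 104, 102, 103, 102, 101, 104, 101, 97, 103, 100, 95, 94, 95, 93, 96, 97, 96, 99, 92, 97, 95, 96, 95, 99, 93, 93, 93, 93, 90, 89, 90, 93, 91, 90, 88, 91, 82, 74, 75, 74, 77, 74, 76, 78, 76, 74, 77, 75, 68, 49, 26, 30, 29, 29, 31, 29, 30, 99, 115, 117, 114, 114, 117, 118, 114, 113, 113, 112]
[117, 119, 115, 114, 115, 113, 113, 116, 116, 75, 29, 25, 32, 32, 27, 29, 35, 63, 101, 112, 117, 114, 114, 116, 112, 113, 113, 115]
[[438.9302509  379.14952735  80.        ]
 [491.56026454 379.97537722  80.        ]] [465.24525772 345.56245229  80.        ]
```

```bash

python3 -m pendant '{"xyz":[[0.001,-0.007,0],[0,0,0.03],[0,0,0.04],[0,0,0.03],[0,0,0.01],[0,0,0],[0,0,0]],"angular":[[0,0,0],[0,0,0],[0,0,0],[0,0,0],[0,0,0],[0,0,0],[0,0,0]],"fingers":[1,1,1,1,1,1,1]}'
```

```text
time_s: 14.4
ee_pos: [0.4648, 0.3442, 0.1333]
tcp_rot: [0.0, 0.701, 0.713, 0.001]
contact_force: [-0.1, 0.5, -3.6]
finger_gap: 0.058
```

```bash

python3 -m pendant '{"xyz":[[-0.001,0,0.01],[0,0,0.005],[0,0,0.004],[0,0,0]],"angular":[[0,0,0],[0,0,0],[0,0,0],[0,0,0]],"fingers":[1,1,1,1]}'
python3 -m pendant '{"xyz":[[0,0,0.007],[0,0,0.007],[0,0,0.004],[0,0,0]],"angular":[[0,0,0],[0,0,0],[0,0,0],[0,0,0]],"fingers":[1,1,1,1]}'
```

```text
time_s: 14.8
ee_pos: [0.4639, 0.3427, 0.1122]
tcp_rot: [-0.0, 0.701, 0.713, -0.0]
contact_force: [0.1, 1.0, -4.4]
finger_gap: 0.0579
time_s: 15.2
ee_pos: [0.4637, 0.3426, 0.0938]
tcp_rot: [-0.0, 0.701, 0.713, -0.001]
contact_force: [0.4, -0.0, -3.1]
finger_gap: 0.0581
```

```bash

python3 -m pendant '{"xyz":[[0,0,0.002],[0,0,0.001],[0,0,0]],"angular":[[0,0,0],[0,0,0],[0,0,0]],"fingers":[1,1,1]}'
```

```text
time_s: 15.5
ee_pos: [0.4642, 0.343, 0.0923]
tcp_rot: [0.0, 0.701, 0.713, 0.0]
contact_force: [-3.5, -1.3, 1.8]
finger_gap: 0.0579
```

```bash

python3 -m pendant '{"xyz":[[0,0,0.001],[0,0,0],[0,0,0],[0,0,0],[0,0,0],[0,0,0],[0,0,-0.01],[0,0,-0.03],[0,0,-0.045],[0,0,-0.045],[0,0,0],[0,0,0]],"angular":[[0,0,0],[0,0,0],[0,0,0],[0,0,0],[0,0,0],[0,0,0],[0,0,0],[0,0,0],[0,0,0],[0,0,0],[0,0,0.4],[0,0,0]],"fingers":[1,1,0.6,0.2,0,0,0,0,0,0,0,0]}'
python3 - <<'E'
from h import *
wlook(None,[.464,.343],.138,lo=60)
go(451.4,-18.8,220,-2.2)
E
```

```text
time_s: 16.7
ee_pos: [0.4645, 0.3431, 0.2223]
tcp_rot: [0.0, 0.721, 0.693, 0.001]
contact_force: [0.1, 0.2, 0.0]
finger_gap: 0.0927
px [324. 246.]
[464.6 342.7] [45.4 77. ] 0.9 [ 285  186   77  117 7167]
pos [464.  342.8 221. ] yaw -2.18 gap 93.2 t 16.75 | turn first [ 0. -0.  0.] then mm [-361.8    1.3    1. ]
```

```bash

python3 -m pendant '{"xyz":[[-0.045,0,0],[-0.045,0,0],[-0.045,0,0],[-0.045,0,0],[-0.045,0,0],[-0.045,0,0],[-0.045,0,0],[-0.045,0,0],[0,0,0],[0,0,0]],"angular":[[0,0,0],[0,0,0],[0,0,0],[0,0,0],[0,0,0],[0,0,0],[0,0,0],[0,0,0],[0,0,0],[0,0,0]],"fingers":[0,0,0,0,0,0,0,0,0,0]}'
python3 - <<'E'
from h import *
wlook('w6',[.4514,-.0188],.138,lo=60)
go(451.4,-18.8,91,-2.2)
E
```

```text
time_s: 17.75
ee_pos: [0.4496, -0.0173, 0.22]
tcp_rot: [-0.001, 0.721, 0.693, -0.0]
contact_force: [-0.3, 0.5, -0.5]
finger_gap: 0.0929
px [328. 249.]
[454.1 -20.1] [46.1 76.8] -2.9 [ 296  191   75  116 7688]
pos [449.7 -16.5 220.1] yaw -2.22 gap 92.7 t 17.8 | turn first [-0.01 -0.   -0.  ] then mm [ -2.3   1.7 129.1]
```

Top and wrist agree at about (453,-19.5), yaw -2.5.

```bash

python3 -m pendant '{"xyz":[[-0.003,0.003,0.03],[0,0,0.04],[0,0,0.03],[0,0,0.02],[0,0,0.009],[0,0,0],[0,0,0],[0,0,0],[0,0,0],[0,0,0],[0,0,0],[0,0,0]],"angular":[[0,0,0.04],[0,0,0],[0,0,0],[0,0,0],[0,0,0],[0,0,0],[0,0,0],[0,0,0],[0,0,0],[0,0,0],[0,0,0],[0,0,0]],"fingers":[0,0,0,0,0,0,1,1,1,1,1,1]}'
python3 -m pendant '{"xyz":[[0,0,0],[0,0,0],[0,0,-0.01],[0,0,-0.015],[0,0,-0.025],[0,0,-0.035],[0,0,-0.035],[0,0,-0.02],[0,0,0],[0,0,0]],"angular":[[0,0,0],[0,0,0],[0,0,0],[0,0,0],[0,0,0],[0,0,0],[0,0,0],[0,0,0],[0,0,0],[0,0,0]],"fingers":[1,1,1,1,1,1,1,1,1,1]}'
python3 - <<'E'
from h import *
t=imaging.camera("top"); cv2.imwrite("pics/t7.png",t["frame"]); wlook("w7")
def crop(u,v): return cv2.resize(t["frame"][v-30:v+30,u-40:u+40],(400,300),interpolation=cv2.INTER_CUBIC)
cv2.imwrite("pics/m7.png",np.hstack([cv2.resize(cv2.imread("pics/w7.png"),(400,300)),crop(467,262)]))
go(460,-391.5,220,10.3)
E
```

```text
time_s: 19.0
ee_pos: [0.4531, -0.02, 0.0919]
tcp_rot: [0.0, 0.723, 0.691, 0.0]
contact_force: [-1.1, 0.2, 4.9]
finger_gap: 0.0582
time_s: 20.0
ee_pos: [0.4524, -0.0199, 0.231]
tcp_rot: [-0.0, 0.723, 0.691, -0.0]
contact_force: [-0.8, 0.1, -3.7]
finger_gap: 0.0579
pos [452.1 -19.9 230.2] yaw -2.56 gap 57.9 t 20.1 | turn first [-0.02 -0.   -1.61] then mm [-367.   -58.7   10.2]
```

View pics/m7.png

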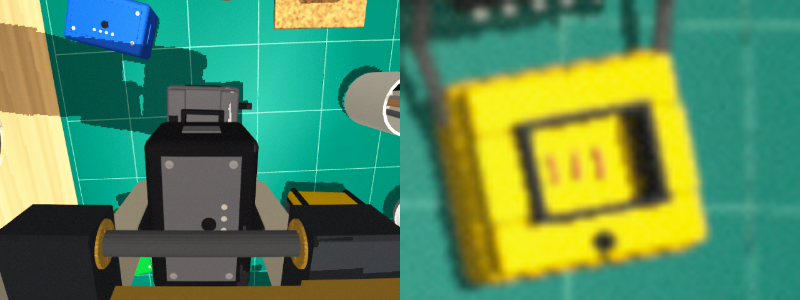

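The pack is held straight. The work-light bay collar is at top px of about (465.3,264.5).

```bash
python3 - <<'E'
from h import *
t=imaging.camera("top")
q=np.array([(115,128),(248,102),(268,197),(135,222)])/5+[427,232]
P=back(t,q,.08)*1000; print(P.round(1),P.mean(0).round(1))
# charger B collar from w7
f=cv2.imread("pics/w7.png"); print(f[190,280:370].max(1).tolist()); print(f[165:200,305].max(1).tolist())
go(*(P.mean(0)[:2]),220,10.3)
E
```

```text
[[ 472.7 -351.3   80. ]
 [ 486.8 -418.8   80. ]
 [ 439.3 -428.    80. ]
 [ 425.9 -360.8   80. ]] [ 456.2 -389.7   80. ]
[27, 31, 31, 30, 56, 99, 108, 111, 114, 69, 36, 28, 30, 30, 28, 23, 20, 13, 93, 114, 112, 112, 110, 110, 114, 116, 112, 112, 112, 112, 113, 108, 113, 113, 115, 113, 110, 111, 111, 108, 114, 109, 110, 112, 113, 111, 110, 108, 115, 116, 115, 111, 109, 118, 111, 109, 115, 111, 114, 110, 112, 108, 112, 114, 111, 113, 112, 109, 113, 82, 44, 18, 24, 32, 32, 29, 30, 32, 80, 109, 109, 110, 109, 111, 108, 187, 207, 225, 230, 231]
[113, 114, 116, 116, 111, 112, 113, 112, 113, 74, 24, 23, 29, 35, 32, 26, 29, 29, 91, 114, 113, 113, 110, 107, 117, 116, 112, 111, 111, 97, 51, 15, 19, 16, 13]
pos [452.2 -19.9 230.2] yaw -2.56 gap 57.7 t 20.15 | turn first [-0.02 -0.   -1.61] then mm [-364.6  -62.2   10.2]
```

```bash

python3 -m pendant '{"xyz":[[0,0,0],[0,0,0],[-0.025,-0.004,0],[-0.04,-0.0068,0],[-0.04,-0.0068,0],[-0.04,-0.0068,0],[-0.04,-0.0068,0],[-0.04,-0.0068,0],[-0.04,-0.0068,0],[-0.04,-0.0068,0],[-0.04,-0.0068,0],[-0.02,-0.0016,0]],"angular":[[0,0,-0.8],[0,0,-0.85],[0,0,0],[0,0,0],[0,0,0],[0,0,0],[0,0,0],[0,0,0],[0,0,0],[0,0,0],[0,0,0],[0,0,0]],"fingers":[1,1,1,1,1,1,1,1,1,1,1,1]}'
python3 -m pendant '{"xyz":[[0,0,0],[0,0,0]],"angular":[[0,0,0],[0,0,0]],"fingers":[1,1]}'
python3 - <<'E'
from h import *
wlook('w8')
go(458.5,-390.5,130,10.6)
E
```

```text
time_s: 21.35
ee_pos: [0.4605, -0.3924, 0.2298]
tcp_rot: [-0.001, 0.639, 0.769, -0.0]
contact_force: [-0.0, 0.7, -2.9]
finger_gap: 0.058
time_s: 21.55
ee_pos: [0.461, -0.3893, 0.2302]
tcp_rot: [-0.001, 0.639, 0.769, 0.0]
contact_force: [-0.1, 0.1, -4.0]
finger_gap: 0.0579
pos [ 461.1 -388.9  230.6] yaw 10.65 gap 57.7 t 21.6 | turn first [-0.01 -0.01  0.01] then mm [ -1.1  -2.9 100.6]
```

View pics/w8.png

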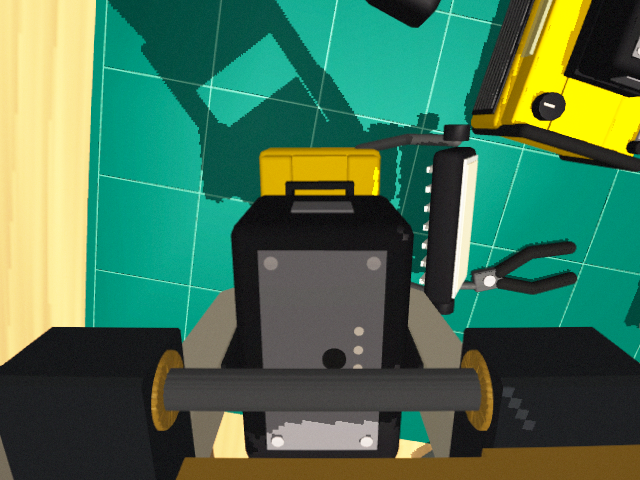

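The collar's far edge is at px (287..354, 182), well aligned with the pack.

```bash
python3 - <<'E'
from h import *
s,M=state(); c=imaging.camera("wrist"); E=wristE(c,s,M)
P=back(c,[(286.5,182),(354,182)],.08,E)*1000; d=P[1]-P[0]; print(np.linalg.norm(d),np.degrees(np.arctan2(d[1],d[0])))
b=P.mean(0)-34*M[:,0]; print(b); m=(b[:2]+[456.2,-389.7])/2; print(m); go(*m,130,10.6)
E
```

```text
52.40621171398476 10.653671294579224
[ 457.76108519 -391.33338382   79.93979696]
[ 456.9805426  -390.51669191]
pos [ 461.3 -388.7  231. ] yaw 10.68 gap 58.0 t 21.65 | turn first [-0.   -0.01  0.01] then mm [ -1.   -4.6 101. ]
```

```bash

python3 -m pendant '{"xyz":[[-0.001,-0.004,0],[0,0,0.03],[0,0,0.04],[0,0,0.025],[0,0,0.007],[0,0,0],[0,0,0.008],[0,0,0.006],[0,0,0]],"angular":[[0,0,0],[0,0,0],[0,0,0],[0,0,0],[0,0,0],[0,0,0],[0,0,0],[0,0,0],[0,0,0]],"fingers":[1,1,1,1,1,1,1,1,1]}'
python3 -m pendant '{"xyz":[[0,0,0.008],[0,0,0.006],[0,0,0.004],[0,0,0]],"angular":[[0,0,0],[0,0,0],[0,0,0],[0,0,0]],"fingers":[1,1,1,1]}'

```

```text
time_s: 22.55
ee_pos: [0.4576, -0.3914, 0.1155]
tcp_rot: [-0.0, 0.638, 0.77, 0.0]
contact_force: [0.1, -0.1, -2.5]
finger_gap: 0.058
time_s: 22.95
ee_pos: [0.4574, -0.3913, 0.0969]
tcp_rot: [-0.001, 0.638, 0.77, 0.0]
contact_force: [-1.2, 0.1, -3.2]
finger_gap: 0.0581
```

```bash

python3 -m pendant '{"xyz":[[0,0,0.004],[0,0,0.001],[0,0,0]],"angular":[[0,0,0],[0,0,0],[0,0,0]],"fingers":[1,1,1]}'
python3 -m pendant '{"xyz":[[0,0,0.001],[0,0,0]],"angular":[[0,0,0],[0,0,0]],"fingers":[1,1]}'

```

```text
time_s: 23.25
ee_pos: [0.4576, -0.3915, 0.0925]
tcp_rot: [-0.0, 0.638, 0.77, 0.0]
contact_force: [-0.0, 0.1, -3.9]
finger_gap: 0.0577
time_s: 23.45
ee_pos: [0.4578, -0.3916, 0.092]
tcp_rot: [0.0, 0.638, 0.77, -0.0]
contact_force: [-0.1, -0.0, -0.9]
finger_gap: 0.058
```

```bash

python3 -m pendant '{"xyz":[[0,0,0.001],[0,0,0]],"angular":[[0,0,0],[0,0,0]],"fingers":[1,1]}'
python3 -m pendant '{"xyz":[[0,0,0],[0,0,0],[0,0,0],[0,0,0],[0,0,-0.01],[0,0,-0.03],[0,0,-0.045],[0,0,-0.045],[0,0,0],[0,0,0],[0,0,0]],"angular":[[0,0,0],[0,0,0],[0,0,0],[0,0,0],[0,0,0],[0,0,0],[0,0,0],[0,0,0],[0,0,0.9],[0,0,0.95],[0,0,0]],"fingers":[0.6,0.2,0,0,0,0,0,0,0,0,0]}'
python3 - <<'E'
from h import *
wlook('w9',[.4575,-.391],.138,lo=55)
go(640.8,-214.4,220,-4.2)
E
```

```text
time_s: 23.65
ee_pos: [0.4578, -0.3917, 0.092]
tcp_rot: [0.0, 0.638, 0.77, -0.0]
contact_force: [-4.3, 3.7, 10.1]
finger_gap: 0.0583
time_s: 24.75
ee_pos: [0.4577, -0.3915, 0.2216]
tcp_rot: [0.0, 0.733, 0.68, 0.0]
contact_force: [0.7, 0.1, 0.0]
finger_gap: 0.093
px [324. 245.]
[ 458.3 -391.3] [46.7 76.9] 9.9 [ 275  181   94  126 7485]
pos [ 457.7 -391.5  221.2] yaw -3.99 gap 93.0 t 24.8 | turn first [0.   0.   0.03] then mm [190.  169.7   1.2]
```

Work light done: the plate is at the seated height and the right size. On to the radio.

```bash

python3 -m pendant '{"xyz":[[0.0317,0.0283,0],[0.0317,0.0283,0],[0.0317,0.0283,0],[0.0317,0.0283,0],[0.0317,0.0283,0],[0.0317,0.0283,0],[0,0,0],[0,0,0]],"angular":[[0,0,0.03],[0,0,0],[0,0,0],[0,0,0],[0,0,0],[0,0,0],[0,0,0],[0,0,0]],"fingers":[0,0,0,0,0,0,0,0]}'
python3 - <<'E'
from h import *
wlook('w10',[.6408,-.2144],.14,lo=60)
go(640.8,-214.4,106,-4.2)
E
```

```text
time_s: 25.6
ee_pos: [0.6415, -0.2141, 0.2202]
tcp_rot: [-0.0, 0.732, 0.681, -0.0]
contact_force: [0.2, -0.3, -0.7]
finger_gap: 0.0927
px [324. 248.]
[ 642.9 -213.9] [44.8 58.8] -4.4 [ 291  201   74   90 5134]
pos [ 641.1 -214.9  220.4] yaw -4.24 gap 92.7 t 25.65 | turn first [-0.01  0.   -0.01] then mm [  0.5  -0.3 114.4]
```

View pics/w10.png

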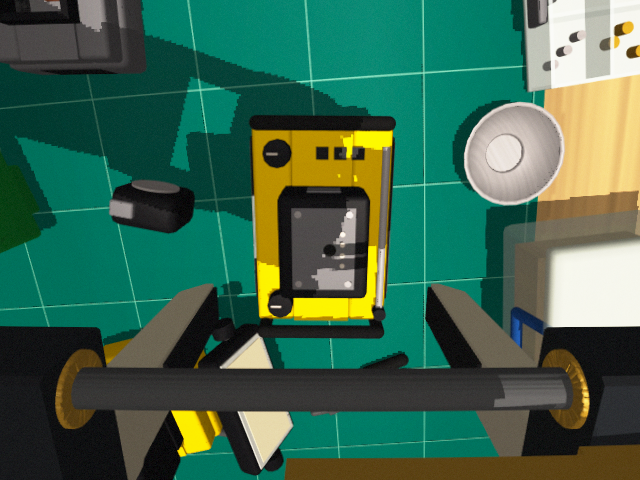

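```bash

python3 -m pendant '{"xyz":[[0.0005,0.0005,0.03],[0,0,0.035],[0,0,0.025],[0,0,0.015],[0,0,0.008],[0,0,0],[0,0,0],[0,0,0],[0,0,0],[0,0,0],[0,0,0],[0,0,0]],"angular":[[0,0,0],[0,0,0],[0,0,0],[0,0,0],[0,0,0],[0,0,0],[0,0,0],[0,0,0],[0,0,0],[0,0,0],[0,0,0],[0,0,0]],"fingers":[0,0,0,0,0,0,1,1,1,1,1,1]}'
python3 -m pendant '{"xyz":[[0,0,0],[0,0,0],[0,0,-0.01],[0,0,-0.015],[0,0,-0.025],[0,0,-0.035],[0,0,-0.035],[0,0,0],[0,0,0]],"angular":[[0,0,0],[0,0,0],[0,0,0],[0,0,0],[0,0,0],[0,0,0],[0,0,0],[0,0,0],[0,0,0]],"fingers":[1,1,1,1,1,1,1,1,1]}'
python3 - <<'E'
from h import *
c,E=wlook("w11"); t=imaging.camera("top")
def crop(u,v): return cv2.resize(t["frame"][v-30:v+30,u-40:u+40],(400,300),interpolation=cv2.INTER_CUBIC)
cv2.imwrite("pics/m11.png",np.hstack([cv2.resize(c["frame"],(400,300)),crop(317,263)]))
go(452,-19,230,-2.5)
E
```

```text
time_s: 26.85
ee_pos: [0.6421, -0.2143, 0.1079]
tcp_rot: [0.0, 0.734, 0.68, 0.0]
contact_force: [-0.7, -0.0, 2.3]
finger_gap: 0.0579
time_s: 27.75
ee_pos: [0.642, -0.2143, 0.2285]
tcp_rot: [0.001, 0.734, 0.679, 0.0]
contact_force: [-1.3, 0.0, -3.0]
finger_gap: 0.0579
pos [ 641.2 -214.1  226.3] yaw -4.4 gap 57.5 t 27.85 | turn first [-0.02 -0.01 -0.24] then mm [ 186.6 -197.6   -3.7]
```

View pics/m11.png

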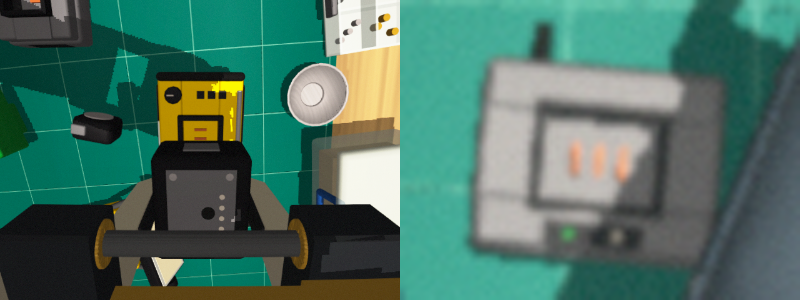

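```bash
python3 - <<'E'
from h import *
t=imaging.camera("top")
q=np.array([(138,102),(269,114),(262,218),(128,208)])/5+[277,233]
P=back(t,q,.08)*1000; print(P.round(1),P.mean(0).round(1))
# from w7 far edge of the collar
c=imaging.camera("wrist"); a=np.radians(-2.56); ty=np.array([np.cos(a),np.sin(a),0]); tz=np.array([0,0,-1.]); M=np.c_[np.cross(ty,tz),ty,tz]
E=wristE(c,{"ee_pos":np.array([.4522,-.0199,.2302])},M)
P=back(c,[(289,174),(358,174)],.08,E)*1000; b=P.mean(0)-34*M[:,0]; print(P,b)
f=cv2.imread("pics/w11.png"); print(f[200,275:370,1].tolist()); print(f[170:205,310,1].tolist())
E
```

```text
[[477.1  12.4  80. ]
 [472.3 -53.   80. ]
 [420.5 -50.2  80. ]
 [424.3  16.3  80. ]] [448.6 -18.6  80. ]
[[426.51638801  18.90176901  80.        ]
 [479.67799165  16.52074884  80.        ]] [451.57856065 -16.25480893  80.        ]
[145, 142, 143, 147, 142, 144, 145, 144, 123, 59, 20, 18, 21, 16, 14, 16, 14, 41, 84, 133, 143, 140, 142, 138, 140, 143, 143, 145, 143, 144, 140, 143, 141, 139, 141, 139, 145, 142, 144, 143, 142, 145, 146, 142, 144, 142, 139, 142, 143, 139, 142, 141, 140, 142, 139, 138, 141, 141, 144, 138, 139, 139, 140, 141, 140, 139, 143, 146, 138, 143, 140, 138, 114, 76, 34, 18, 17, 16, 19, 7, 21, 19, 80, 132, 141, 140, 141, 144, 140, 142, 142, 141, 140, 157, 241]
[142, 142, 144, 145, 142, 143, 144, 145, 143, 144, 142, 142, 142, 104, 44, 13, 9, 17, 16, 22, 19, 20, 21, 97, 137, 142, 144, 144, 143, 142, 139, 141, 138, 142, 145]
```

```bash

python3 -m pendant '{"xyz":[[0.023,-0.0247,0],[0.0233,-0.0247,0],[0.0233,-0.0247,0],[0.0233,-0.0247,0],[0.0233,-0.0247,0],[0.0233,-0.0247,0],[0.0233,-0.0247,0],[0.0233,-0.0247,0],[0,0,0],[0,0,0]],"angular":[[0,0,-0.24],[0,0,0],[0,0,0],[0,0,0],[0,0,0],[0,0,0],[0,0,0],[0,0,0],[0,0,0],[0,0,0]],"fingers":[1,1,1,1,1,1,1,1,1,1]}'
```

```text
time_s: 28.95
ee_pos: [0.4533, -0.0188, 0.2275]
tcp_rot: [0.0, 0.722, 0.692, -0.0]
contact_force: [0.3, 0.0, -2.6]
finger_gap: 0.0577
```

```bash

python3 -m pendant '{"xyz":[[0.0005,-0.002,0],[0,0,0.03],[0,0,0.04],[0,0,0.028],[0,0,0.007],[0,0,0],[0,0,0.006],[0,0,0.006],[0,0,0]],"angular":[[0,0,0],[0,0,0],[0,0,0],[0,0,0],[0,0,0],[0,0,0],[0,0,0],[0,0,0],[0,0,0]],"fingers":[1,1,1,1,1,1,1,1,1]}'
python3 -m pendant '{"xyz":[[0,0,0.008],[0,0,0.007],[0,0,0.003],[0,0,0]],"angular":[[0,0,0],[0,0,0],[0,0,0],[0,0,0]],"fingers":[1,1,1,1]}'

```

```text
time_s: 29.85
ee_pos: [0.4515, -0.0185, 0.1106]
tcp_rot: [0.0, 0.722, 0.692, 0.0]
contact_force: [0.4, 0.1, -2.2]
finger_gap: 0.0579
time_s: 30.25
ee_pos: [0.4511, -0.0184, 0.0921]
tcp_rot: [-0.0, 0.722, 0.692, -0.0]
contact_force: [0.3, -0.1, -1.7]
finger_gap: 0.0583
```

```bash

python3 -m pendant '{"xyz":[[0,0,0.003],[0,0,0.001],[0,0,0]],"angular":[[0,0,0],[0,0,0],[0,0,0]],"fingers":[1,1,1]}'
python3 -m pendant '{"xyz":[[0,0,0.001],[0,0,0]],"angular":[[0,0,0],[0,0,0]],"fingers":[1,1]}'

```

```text
time_s: 30.55
ee_pos: [0.4514, -0.0185, 0.0886]
tcp_rot: [-0.0, 0.722, 0.692, -0.0]
contact_force: [-0.7, -0.5, -2.2]
finger_gap: 0.058
time_s: 30.75
ee_pos: [0.4515, -0.0185, 0.0879]
tcp_rot: [0.0, 0.722, 0.692, 0.0]
contact_force: [-0.9, 0.5, 0.8]
finger_gap: 0.0576
```

```bash

python3 -m pendant '{"xyz":[[0,0,0.001],[0,0,0]],"angular":[[0,0,0],[0,0,0]],"fingers":[1,1]}'
python3 -m pendant '{"xyz":[[0,0,0],[0,0,0],[0,0,0],[0,0,0],[0,0,-0.01],[0,0,-0.035],[0,0,-0.045],[0,0,-0.045],[0,0,0],[0,0,0]],"angular":[[0,0,0],[0,0,0],[0,0,0],[0,0,0],[0,0,0],[0,0,0],[0,0,0],[0,0,0],[0,0,-0.43],[0,0,0]],"fingers":[0.6,0.2,0,0,0,0,0,0,0,0]}'
python3 - <<'E'
from h import *
wlook('w12',[.451,-.018],.12,lo=60)
go(625.7,182.7,220,1)
s,M=state(); c=imaging.camera("wrist"); a=np.radians(-4.4); ty=np.array([np.cos(a),np.sin(a),0]); tz=np.array([0,0,-1.]); M=np.c_[np.cross(ty,tz),ty,tz]
E=wristE(c,{"ee_pos":np.array([.6416,-.2142,.2268])},M)
P=back(c,[(284,184),(357,184)],.1,E)*1000; b=P.mean(0)-34*M[:,0]; print(P,b)
E
```

```text
time_s: 30.95
ee_pos: [0.4516, -0.0185, 0.0878]
tcp_rot: [0.0, 0.722, 0.692, 0.0]
contact_force: [-7.7, 1.7, 20.1]
finger_gap: 0.058
time_s: 31.95
ee_pos: [0.4518, -0.0185, 0.2231]
tcp_rot: [0.001, 0.701, 0.713, 0.001]
contact_force: [-0.2, 0.5, -1.0]
finger_gap: 0.093
px [323. 237.]
[452.2 -17.6] [46.2 60.4] -3.1 [ 291  194   72   86 4876]
pos [451.2 -18.4 222. ] yaw 0.9 gap 92.8 t 32.0 | turn first [ 0.    0.   -0.01] then mm [198. 178.   2.]
[[ 614.90861803 -178.57464887  100.        ]
 [ 667.21497243 -182.60551197  100.        ]] [ 638.45334827 -214.489874    100.        ]
```

```bash

python3 -m pendant '{"xyz":[[0.033,0.0297,0],[0.033,0.0297,0],[0.033,0.0297,0],[0.033,0.0297,0],[0.033,0.0297,0],[0.033,0.0297,0],[0,0,0],[0,0,0]],"angular":[[0,0,0],[0,0,0],[0,0,0],[0,0,0],[0,0,0],[0,0,0],[0,0,0],[0,0,0]],"fingers":[0,0,0,0,0,0,0,0]}'
python3 - <<'E'
from h import *
wlook('w13',[.6257,.1827],.074,lo=60)
go(625.7,182.7,40,1)
E
```

```text
time_s: 32.85
ee_pos: [0.6256, 0.1827, 0.2198]
tcp_rot: [-0.001, 0.701, 0.713, -0.001]
contact_force: [0.1, -0.9, 0.3]
finger_gap: 0.0928
px [325. 223.]
[626.2 182.6] [47.1 62.3] -0.1 [ 296  184   61   78 3794]
pos [625.5 182.  220.4] yaw 0.93 gap 93.3 t 32.9 | turn first [-0.02  0.   -0.01] then mm [  0.7   0.3 180.4]
```

View pics/w13.png

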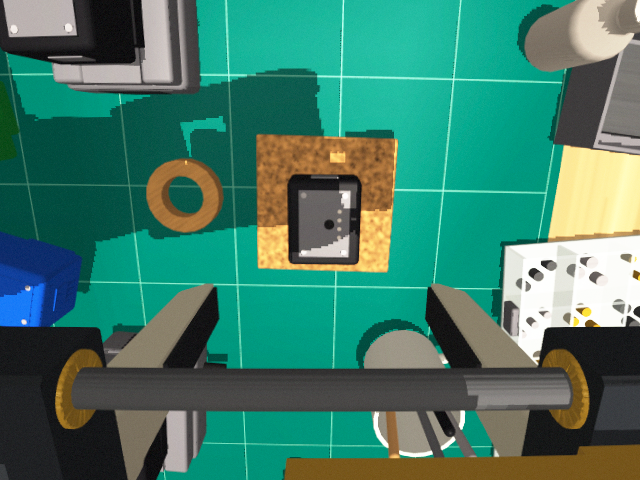

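```bash

python3 -m pendant '{"xyz":[[0.0005,0,0.03],[0,0,0.045],[0,0,0.045],[0,0,0.035],[0,0,0.015],[0,0,0.007],[0,0,0],[0,0,0],[0,0,0],[0,0,0],[0,0,0],[0,0,0]],"angular":[[0,0,0],[0,0,0],[0,0,0],[0,0,0],[0,0,0],[0,0,0],[0,0,0],[0,0,0],[0,0,0],[0,0,0],[0,0,0],[0,0,0]],"fingers":[0,0,0,0,0,0,0,1,1,1,1,1]}'
python3 -m pendant '{"xyz":[[0,0,0],[0,0,0],[0,0,0],[0,0,-0.01],[0,0,-0.025],[0,0,-0.045],[0,0,-0.045],[0,0,-0.045],[0,0,-0.02],[0,0,0],[0,0,0]],"angular":[[0,0,0],[0,0,0],[0,0,0],[0,0,0],[0,0,0],[0,0,0],[0,0,0],[0,0,0],[0,0,0],[0,0,0],[0,0,0.66]],"fingers":[1,1,1,1,1,1,1,1,1,1,1]}'
python3 - <<'E'
from h import *
t=imaging.camera("top"); c,_=wlook("w14")
def crop(u,v): return cv2.resize(t["frame"][v-30:v+30,u-40:u+40],(400,300),interpolation=cv2.INTER_CUBIC)
cv2.imwrite("pics/m14.png",np.hstack([cv2.resize(c["frame"],(400,300)),crop(398,188)]))
go(640,-214.3,230,-4.3)
E
```

```text
time_s: 34.1
ee_pos: [0.6264, 0.1831, 0.045]
tcp_rot: [0.0, 0.701, 0.713, 0.0]
contact_force: [-1.5, 0.1, -0.1]
finger_gap: 0.0577
time_s: 35.2
ee_pos: [0.6257, 0.1829, 0.2337]
tcp_rot: [-0.0, 0.733, 0.68, -0.001]
contact_force: [-0.2, -0.0, -3.2]
finger_gap: 0.0575
pos [625.4 182.8 232.7] yaw -4.4 gap 57.8 t 35.3 | turn first [-0.02  0.01 -0.01] then mm [-394.9   44.3    2.7]
```

View pics/m14.png

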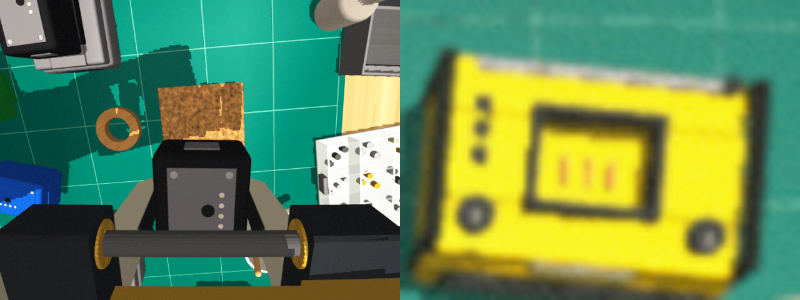

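```bash
python3 - <<'E'
from h import *
t=imaging.camera("top")
q=np.array([(130,105),(265,118),(258,220),(122,205)])/5+[358,158]
P=back(t,q,.1)*1000; print(P.round(1),P.mean(0).round(1))
E
python3 -m pendant '{"xyz":[[-0.025,0.003,0],[-0.04,0.0045,0],[-0.04,0.0045,0],[-0.04,0.0045,0],[-0.04,0.0045,0],[-0.04,0.0045,0],[-0.04,0.0045,0],[-0.04,0.0045,0],[-0.04,0.0045,0],[-0.034,0.004,0],[-0.016,0.001,0],[0,0,0]],"angular":[[0,0,0],[0,0,0],[0,0,0],[0,0,0],[0,0,0],[0,0,0],[0,0,0],[0,0,0],[0,0,0],[0,0,0],[0,0,0],[0,0,0]],"fingers":[1,1,1,1,1,1,1,1,1,1,1,1]}'
python3 -m pendant '{"xyz":[[0,0,0]],"angular":[[0,0,0]],"fingers":[1]}'
python3 - <<'E'
from h import *
c,_=wlook("w15"); f=c["frame"];print(f[190,275:370,1].tolist()); print(f[165:205,310,1].tolist())
go(640,-214.3,140,-4.3)
E
```

```text
[[ 665.  -182.5  100. ]
 [ 659.7 -250.1  100. ]
 [ 607.9 -246.3  100. ]
 [ 614.2 -178.6  100. ]] [ 636.7 -214.4  100. ]
time_s: 36.55
ee_pos: [0.6398, -0.2158, 0.2333]
tcp_rot: [-0.001, 0.733, 0.68, -0.0]
contact_force: [0.2, 0.6, -2.6]
finger_gap: 0.0579
time_s: 36.65
ee_pos: [0.6402, -0.2133, 0.2339]
tcp_rot: [-0.001, 0.733, 0.68, -0.0]
contact_force: [0.8, -0.6, -2.7]
finger_gap: 0.0579
[139, 143, 143, 142, 143, 143, 143, 141, 145, 142, 141, 140, 86, 31, 16, 17, 16, 21, 21, 18, 21, 15, 17, 15, 19, 23, 24, 23, 18, 13, 18, 21, 21, 19, 21, 20, 20, 15, 21, 20, 20, 17, 23, 21, 18, 20, 19, 18, 20, 22, 12, 22, 19, 22, 20, 24, 16, 19, 19, 20, 17, 20, 22, 13, 16, 15, 19, 23, 20, 15, 13, 18, 19, 17, 18, 20, 15, 19, 21, 14, 12, 18, 16, 16, 18, 123, 145, 144, 141, 142, 144, 139, 142, 239, 247]
[145, 141, 137, 141, 142, 143, 142, 141, 142, 141, 142, 143, 145, 145, 144, 139, 142, 139, 138, 76, 8, 18, 16, 19, 19, 20, 21, 24, 64, 125, 141, 143, 142, 137, 139, 141, 141, 138, 143, 139]
pos [ 640.4 -212.9  234.2] yaw -4.22 gap 57.9 t 36.7 | turn first [-0.01 -0.    0.01] then mm [-1.5 -0.3 94.2]
```

```bash

python3 -m pendant '{"xyz":[[-0.001,-0.0015,0],[0,0,0.03],[0,0,0.035],[0,0,0.02],[0,0,0.005],[0,0,0],[0,0,0.006],[0,0,0.006],[0,0,0]],"angular":[[0,0,0],[0,0,0],[0,0,0],[0,0,0],[0,0,0],[0,0,0],[0,0,0],[0,0,0],[0,0,0]],"fingers":[1,1,1,1,1,1,1,1,1]}'
python3 -m pendant '{"xyz":[[0,0,0.007],[0,0,0.006],[0,0,0.003],[0,0,0]],"angular":[[0,0,0],[0,0,0],[0,0,0],[0,0,0]],"fingers":[1,1,1,1]}'

```

```text
time_s: 37.6
ee_pos: [0.6386, -0.2149, 0.1323]
tcp_rot: [-0.0, 0.733, 0.68, -0.0]
contact_force: [-0.8, -0.5, -3.2]
finger_gap: 0.0579
time_s: 38.0
ee_pos: [0.6386, -0.215, 0.1159]
tcp_rot: [-0.0, 0.733, 0.68, -0.0]
contact_force: [-0.2, 0.3, -2.7]
finger_gap: 0.0581
```

```bash

python3 -m pendant '{"xyz":[[0,0,0.003],[0,0,0.001],[0,0,0]],"angular":[[0,0,0],[0,0,0],[0,0,0]],"fingers":[1,1,1]}'
python3 -m pendant '{"xyz":[[0,0,0.001],[0,0,0]],"angular":[[0,0,0],[0,0,0]],"fingers":[1,1]}'

```

```text
time_s: 38.3
ee_pos: [0.6388, -0.2151, 0.1125]
tcp_rot: [-0.0, 0.733, 0.68, -0.0]
contact_force: [-0.5, 0.4, -1.8]
finger_gap: 0.0579
time_s: 38.5
ee_pos: [0.6388, -0.2151, 0.1116]
tcp_rot: [-0.0, 0.733, 0.68, -0.0]
contact_force: [-0.8, 0.4, -2.8]
finger_gap: 0.0578
```

```bash

python3 -m pendant '{"xyz":[[0,0,0.001],[0,0,0]],"angular":[[0,0,0],[0,0,0]],"fingers":[1,1]}'
python3 -m pendant '{"xyz":[[0,0,0.001],[0,0,0]],"angular":[[0,0,0],[0,0,0]],"fingers":[1,1]}'

```

```text
time_s: 38.7
ee_pos: [0.639, -0.2151, 0.111]
tcp_rot: [0.0, 0.733, 0.68, 0.0]
contact_force: [0.3, 1.6, 0.8]
finger_gap: 0.0577
time_s: 38.9
ee_pos: [0.639, -0.2151, 0.111]
tcp_rot: [0.0, 0.733, 0.68, 0.0]
contact_force: [-3.8, 1.0, 9.2]
finger_gap: 0.0577
```

Seated on the rim at TCP z 111 as predicted. I'll release, lift and back off clear of the cameras' view for a final check.

```bash

python3 -m pendant '{"xyz":[[0,0,0],[0,0,0],[0,0,0],[0,0,0],[0,0,-0.01],[0,0,-0.03],[0,0,-0.04],[0,0,-0.04],[0,0,0],[0,0,0]],"angular":[[0,0,0],[0,0,0],[0,0,0],[0,0,0],[0,0,0],[0,0,0],[0,0,0],[0,0,0],[0,0,0],[0,0,0]],"fingers":[0.6,0.2,0,0,0,0,0,0,0,0]}'
python3 - <<'E'
from h import *
wlook('w16',[.6388,-.2147],.14,lo=60)
go(350,150,250,-4.4)
E
python3 -m pendant '{"xyz":[[0.036,-0.032,-0.003],[0.036,-0.032,-0.003],[0.036,-0.032,-0.003],[0.036,-0.032,-0.003],[0.036,-0.032,-0.003],[0.036,-0.032,-0.003],[0.036,-0.032,-0.003],[0.036,-0.032,-0.003],[0.036,-0.032,-0.003],[0.03,-0.02,0],[0,0,0],[0,0,0]],"angular":[[0,0,0],[0,0,0],[0,0,0],[0,0,0],[0,0,0],[0,0,0],[0,0,0],[0,0,0],[0,0,0],[0,0,0],[0,0,0],[0,0,0]],"fingers":[0,0,0,0,0,0,0,0,0,0,0,0]}'
python3 - <<'E'
from h import *
t=imaging.camera("top"); cv2.imwrite("pics/tend.png",t["frame"]); s=imaging.camera("side"); cv2.imwrite("pics/send.png",s["frame"])
for n,p,z in [("A",(.464,.343),.138),("B",(.4515,-.018),.12),("light",(.458,-.391),.138),("radio",(.639,-.2147),.14)]:
    E=t["extrinsics"]; q=cv2.projectPoints(np.array([[*p,z]]),cv2.Rodrigues(E[:3,:3])[0],E[:3,3],t["mtx"],np.array(t["distortion"]))[0].ravel()
    try: print(n,*plate(t,q,z,lo=75))
    except Exception as e: print(n,e)
E
```

```text
time_s: 39.9
ee_pos: [0.6391, -0.2151, 0.2309]
tcp_rot: [0.001, 0.733, 0.68, 0.0]
contact_force: [-0.3, -0.3, -0.2]
finger_gap: 0.0925
px [324. 242.]
[ 639.4 -214.5] [44.6 58.6] -5.5 [ 291  198   71   86 4779]
pos [ 638.6 -215.   229.4] yaw -4.31 gap 93.0 t 39.95 | turn first [-0.   -0.    0.01] then mm [ 341.7 -315.7  -20.6]
time_s: 41.15
ee_pos: [0.3579, 0.1612, 0.256]
tcp_rot: [-0.0, 0.733, 0.681, -0.001]
contact_force: [0.1, 0.7, -0.0]
finger_gap: 0.0929
A [463.  343.9] [42.9 79.9] 1.1 [148 246  34  19 636]
B [446.4 -16.5] [ 92.5 117.3] -4.4 [ 291  245   51   42 1704]
light [ 455.8 -390.2] [45.1 81. ] 11.0 [456 252  36  24 635]
radio [ 637.  -215.2] [47.  60.5] -5.2 [387 177  26  21 473]
```

View pics/tend.png

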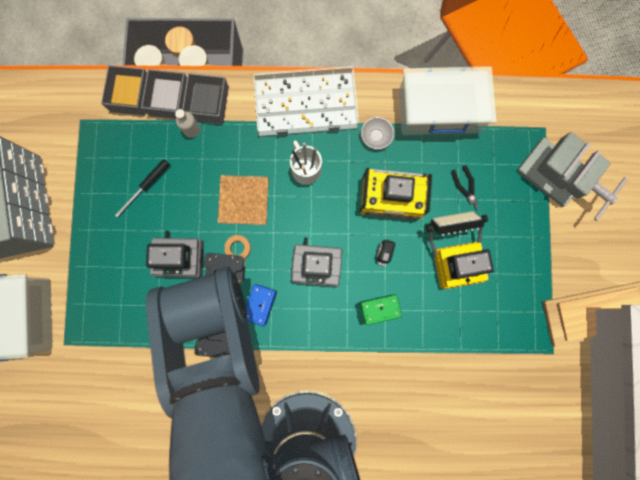

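View pics/send.png

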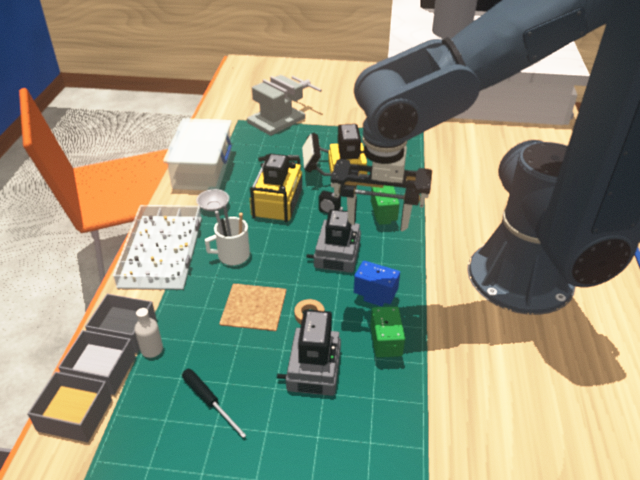

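Both final views show what was wanted. Large packs are in charger A (170,254) and the work light (472,262), compact packs in charger B (317,263) and the radio (400,188), all upright. The cork is empty at (243,200), and the mug (306,165) is standing.

```bash
python3 -c "
from bench import job
print(job.sign_off())"
```

```text
the job is handed in; nothing more can be done
None
```

The swap is done and handed in at about 41 s on the robot's clock, against the 128 s limit. The charged large pack is in the work light and the charged compact pack is in the radio. The flat large pack is in charger A, which first held the compact one, and the flat compact pack is in charger B. I did it in five moves, with the charged compact pack parked on the cork on the way.

**Seating:** each pack went down until it touched the rim at the expected height, with a push of at most about 20 N. In the wrist pictures after release, each pack's plate was within about 1.5 mm of where I placed it.

**Final pictures:** the top and side views show all four packs upright. The cork is empty, the mug is standing, and the gripper is clear of everything.

**Checks that failed or disagreed:**
- The automatic plate check for charger B failed in the last top picture because it merged the plate with the grey charger. That pack rests on its wrist picture and on the two final views.
- The top and wrist cameras differed by 2 to 4 mm on the bay positions. I mostly aimed between the two readings, and every stem went in without side load.

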